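# Set the length stop in the green notch and butt the batten against it

## Robot

A 6-joint arm with a two-finger parallel gripper is mounted at the origin on the work surface. World frame = base frame: x ahead of the robot, y to its left, z up, the work surface at z = 0. Lengths are in m, angles in degrees, forces in N, time in s.
With the tool pointing down it reaches from about 0.35 to 0.8 m from the base axis. Payload 7.3 kg.
Tool frame: the origin (TCP) lies between the finger pads; the fingertips stand 22 mm ahead of it and the grasp point (between the pads) lies 3 mm ahead of it; x points along the fingers, y is the direction in which the jaws open and shut, and the axes are right-handed (so a half turn about x gives the same grasp; the last joint's range is limited). The gripper opens to 85 mm and grips with 20 to 120 N. Pads are 22 mm wide; open, the fingers measure 114 mm over their backs; the gripper's body (76 mm by 85 mm) begins 54 mm behind the grasp point. The pads swing forward as they close: fully open they stand 13 mm farther back than shut.
Start: joints at [-79.068, 19.595, 87.324, -0, 73.075, -8.365], TCP at [0.174, -0.496, 0.253] pointing down, gripper open.
Joint ranges: [-145.02, 145.02], [-44.19, 115.74], [2.07, 154.8], [-57.11, 237.11], [16.16, 152.29], [-177.93, 177.93]. Speed limits (degrees/s): [147.25, 147.25, 180, 180, 180, 180].

## Interface

Orientations are given as [roll, pitch, yaw] about the fixed x, y, z axes, in that order (R = Rz(yaw) Ry(pitch) Rx(roll)).
In Python, from rig import robot gives the robot as it stands.
- The arm moves only by the tool send_rows, never from a script. Its argument "plan" is a list of rows, each a list of 7 numbers: the opening, from 0 (shut) to 1 (fully open), then the shift along the world's x, y, z in m, then the turn, a rotation vector about the world's x, y, z in degrees. In form: [[gripper, x, y, z, wx, wy, wz], ...]. A call has 1 to 10 rows; each row is the pose to reach, as a shift and turn from the pose commanded when the call began; what a row does not reach only later rows make up. A row lasts 1/8 s, in which the tool goes at most 62.5 mm and 10.7 degrees, less where a joint would pass 70% of its speed; a pose out of reach is approached as far as the arm can. A call with a gripper value outside its range is refused whole. The fingers move at their own pace and stop on an object; "force" is the grip in N (left out, the last holds). Time passes only in rows, so rows that repeat a pose let the fingers close. It gives the time, the measured TCP pose, the force and the opening at its end, in the units of the state.
- robot.observe(): the state, without advancing time (a new reading comes with each control period).
- robot.capture(name): name is "scene" or "top" or "wrist"; returns a dict with "img" (420x560x3 uint8, blue, green, red), "intrinsics" (3x3 intrinsics, pixels), "dist_coeffs" ([k1, k2, p1, p2, k3] as OpenCV has them; the pictures are not rectified), "T" (4x4, takes a point from camera to world coordinates); the wrist camera has in their place "mount" (4x4, takes a point from camera to tool coordinates, whose origin is the TCP and whose axes are the tool frame's). Camera axes: x right, y down, z forward; pixel columns grow to the right and rows downward; lengths in m; the calibration is good to about 2 mm. A picture is of the moment at which its call begins: read the wrist's pose just before it. There is no depth.
- robot.hand_in(): hands the job in, once; it reports no verdict.
The state is a dict: "time_s": time; "qpos": joint angles; "qvel": joint speeds; "effort": joint torques, N m; "position": TCP position; "ee_rot": TCP orientation; "ft_force": force on the tool from outside, world axes, zero at the start; "torque": the same for the moment, N m; "width": finger opening in m.
Only numpy, scipy, OpenCV 4.12 (cv2) and the standard library are available. Lean on these libraries where they do the work, as an engineer would, in place of code of your own. Each camera call takes 0.05 s, during which the arm holds its last target.

## Task

On the measuring rail, push the red sliding stop along until it clicks into the green notch block (not the white one). Then push the wooden batten along its channel until its end butts against the stop, with the stop still seated in the green notch. Only push with the fingertips: do not pick the batten up, and leave the other things on the counter where they are.

Things in the scene. Friction and masses are not known exactly. Their poses are not given: they have to be found in the camera images.
- rail: Fixed measuring rail: wooden board 130 x 500 mm (local x -50 to 80, y +-250), top z 10 mm. Origin on the counter; y runs along the rail, x across it away from the robot. Open-ended batten channel centred on x -25 mm, 34 mm wide between lips with tops at z 18 mm (y -240 to 220). Aluminium bar at x 6 to 22 mm, top z 24 mm.
- stop (a joint): Position of the red stop in m: 0 with the stop centred at rail y +200 mm, growing towards rail -y, up to 0.22. About 0.8 N of friction; stays where left. Its sprung pin rides over the two steel bars of a notch block: 5 to 7 N of push to pass the first bar, then the force drops and the stop jumps some 6 mm into the notch by itself.
- stop_back (a point): Middle of the red stop's flat pushing face, on its rail +y side, 45 mm above the counter at rail x -10 mm. The face spans rail x -41 to 24 mm, z 19 to 62 mm. Axes as the rail's. The stop starts on the +y side of both notch blocks.
- stop_face (a point): Point on the red stop's flat face on its rail -y side, where the batten butts: 24 mm above the counter, on the channel's centre line. The stop is 26 mm thick along the rail: this face is 13 mm to -y of the stop's centre, stop_back 13 mm to +y. Axes as the rail's.
- notch_green: Green notch block, 50 x 28 mm, fixed on the rail's far side (rail x 26 to 76 mm, top z 34 mm), dark line on top at the notch. Origin on the counter at rail x 0, y at the notch's middle; axes as the rail's. The stop is seated when its centre (white line on top) is level with it in y. 5 to 6 N along the rail drives it out again; displaced under 4 mm it springs back. Either block may come first.
- notch_white: White notch block, otherwise the same as the green one. If it comes first, the stop must be pushed through it and on.
- batten_mid (a point): Centre of the loose wooden batten, 30 (x) x 130 (y) x 28 mm, about 90 g, lying in the channel, top at z 38 mm. y along its length, nearly the rail's y. Starts on the rail -y side of stop and blocks; its ends are 65 mm from this centre. Push its -y end towards rail +y; it slides with under 1 N.
- torch: Loose steel torch lying on the counter beyond the rail, 162 mm long, up to 38 mm across. Origin under its middle; lies along its x axis. To be left alone.
- screwdriver: Loose grey screwdriver lying on the counter between the robot and the rail, about 200 mm long along its x axis. To be left alone.
- spanner: Loose adjustable spanner lying on the counter beyond the rail, 220 mm long along its x axis, 11 mm thick. To be left alone.
- pen_stand: Blue ceramic pen stand with three pens, 76 mm across, 95 mm high (140 mm with pens). Origin under its centre. To be left alone.
- dustpan: Yellow dustpan held upright in a spring clip on a weighted foot, 280 mm high, 212 mm wide. Origin under the foot's centre. To be left alone.
- screw_jar: Glass jar with an orange lid, 70 mm across, 85 mm high. Origin under its centre. To be left alone.
- batten: The same batten; origin at the centre of its underside, 14 mm below batten_mid.
There are look-alikes about, which are no part of the job. What is meant by the batten is not pink, and is the smaller of those in its own colour.

How it is judged (in metres and radians):
On the way, in this order (a step that is already met when the one before it is completed fails the run):
1. the red stop is seated in the green notch, with the batten not yet up against it (y of stop_face in the frame of notch_green between -0.0155 and -0.0105 m and y of batten_mid in the frame of stop_face below -0.08 m), for 0.2 s.
2. the batten's end butts against the stop, which is still seated in the green notch (y of stop_face in the frame of notch_green between -0.0155 and -0.0105 m and y of batten_mid in the frame of stop_face above -0.0685 m), for 0.2 s.
At the end, for the whole second after the job is handed in: The red stop is seated in the green notch (within 2.5 mm of its middle) and at rest; the batten lies flat in its channel, at rest, with its end within 3.5 mm of the stop's face; the other things are where they were (all of step 2 and y of batten_mid in the frame of stop_face below -0.06 m and x of batten_mid in the frame of rail between -0.031 and -0.019 m and height (world z) of batten_mid between 0.019 and 0.029 m and angle between batten_mid's own z axis and vertical below 0.1 rad and velocity of joint stop between -0.01 and 0.01 m/s and linear speed of batten below 0.01 m/s); the robot touches nothing.
It fails at once if the batten is lifted or tipped up out of its channel (height (world z) of batten_mid above 0.034 m or angle between batten_mid's own z axis and vertical above 0.25 rad).
It fails at once if one of the other things on the counter is disturbed (moved more than 15 mm) (distance of any of torch, screwdriver, spanner, pen_stand, dustpan, screw_jar from where it was at the start of the episode above 0.015 m).
It also fails if it takes over 64 s, if anything falls off the work surface, if the arm or the gripper's body presses on something with over 40 N, if the wrist force passes 120 N, or if a joint passes its speed limit or range.

## Working session

There is one attempt and no reset: what is moved stays moved. The work goes in short steps, Python scripts to look and compute and a tool call to move; the robot and the scene stay as the last step left them, time stands still between calls to the robot, and variables do not carry over. Pictures are saved under pics/ and viewed, and the job is handed in when it is done.

Besides the shell and the picture viewer there is one more tool, called after "Call:" as a command line: name --pt "numbers of a row" for each row, then --argument value for the rest. send_rows: Moves the arm, as the interface text tells. Its arguments: {"type":"object","properties":{"plan":{"type":"array"},"force":{"type":"number"}},"required":["plan"]}

```bash
mkdir -p pics; ls
python3 - <<'E'
from rig import robot
import cv2
s=robot.observe();print({k:s[k] for k in('time_s','position','ee_rot','ft_force','width')})
for n in("scene","top","wrist"):
    c=robot.capture(n);cv2.imwrite(f"pics/{n}0.png",c["img"]);print(n,c["intrinsics"],c["dist_coeffs"],c.get("T"),c.get("mount"))
E
```

```text
pics
{'time_s': 0.0, 'position': array([ 0.17343489, -0.49512895,  0.25260026]), 'ee_rot': array([-99.0496811 ,  89.90860507, 100.24632785]), 'ft_force': array([ 0.29738065,  1.2457402 , -0.62114991]), 'width': 0.08533349804761456}
scene [[381.25001657   0.         273.46184442]
 [  0.         381.25001657 220.9420331 ]
 [  0.           0.           1.        ]] [-0.10030344  0.          0.          0.          0.        ] [[ 0.50500684  0.68021162 -0.53130052  1.24358898]
 [ 0.86296126 -0.38628854  0.32569775 -0.39573936]
 [ 0.01630809 -0.62297135 -0.78207464  1.08564967]
 [ 0.          0.          0.          1.        ]] None
top [[445.67590744   0.         276.97829754]
 [  0.         445.67590744 208.94352559]
 [  0.           0.           1.        ]] [0.0218726 0.        0.        0.        0.       ] [[ 2.14210373e-03 -9.80686176e-01  1.95576164e-01  3.08663613e-01]
 [-9.99909485e-01  4.97262933e-04  1.34452413e-02  1.80697670e-02]
 [-1.32828151e-02 -1.95587263e-01 -9.80596344e-01  1.20842284e+00]
 [ 0.00000000e+00  0.00000000e+00  0.00000000e+00  1.00000000e+00]] None
wrist [[300.40613424   0.         282.04545684]
 [  0.         300.40613424 208.5540636 ]
 [  0.           0.           1.        ]] [-0.03350515  0.          0.          0.          0.        ] None [[-1.20741031e-04 -3.24954688e-01  9.45729579e-01 -1.20073395e-01]
 [ 9.99999774e-01  5.85678861e-04  3.28910190e-04  1.17602575e-03]
 [-6.60774731e-04  9.45729405e-01  3.24954544e-01 -8.29644134e-02]
 [ 0.00000000e+00  0.00000000e+00  0.00000000e+00  1.00000000e+00]]
```

View pics/scene0.png

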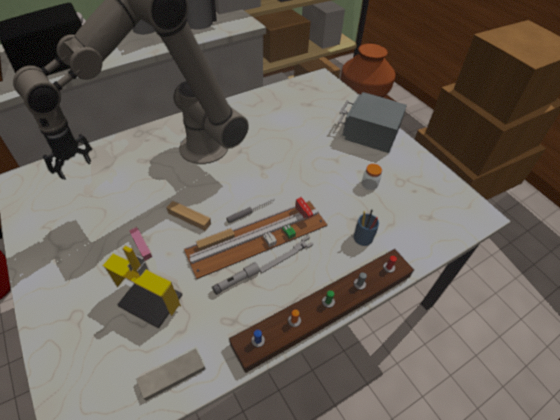

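View pics/top0.png

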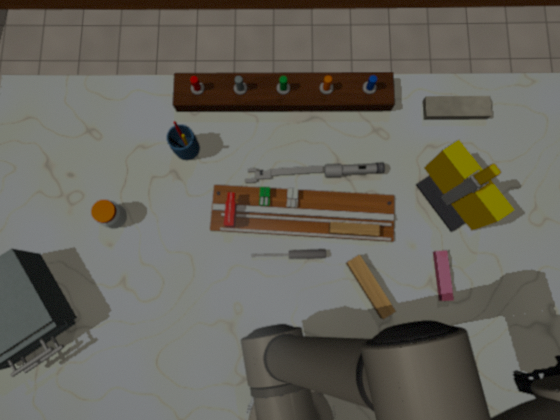

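View pics/wrist0.png

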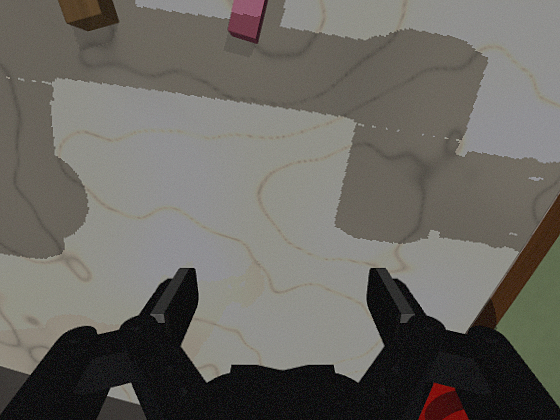

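The top view shows the rail at about (210-396, 185-240), with the red stop at (230,210). The green block (265,196) comes first, then the white one (293,197). Candidates for the batten:
- wooden one in the channel at (356,228)
- larger wooden one on the counter at (370,285)
- pink one at (444,275)

The batten in the channel fits the description, so I'll check it in a crop.

```bash
cat > h.py <<'E'
import cv2,numpy as np
from rig import robot
def ray(c,uv,z):
    p=cv2.undistortPoints(np.array([[uv]],float),c["intrinsics"],c["dist_coeffs"])[0,0]
    T=c["T"];d=T[:3,:3]@np.array([p[0],p[1],1]);o=T[:3,3]
    return o+d*(z-o[2])/d[2]
def proj(c,P):
    T=np.linalg.inv(c["T"]);r=cv2.Rodrigues(T[:3,:3])[0]
    return cv2.projectPoints(np.array(P,float).reshape(-1,3),r,T[:3,3],c["intrinsics"],np.array(c["dist_coeffs"]))[0].reshape(-1,2)
def toolT(s):
    from scipy.spatial.transform import Rotation as R
    T=np.eye(4);T[:3,:3]=R.from_euler('xyz',s["ee_rot"],degrees=True).as_matrix();T[:3,3]=s["position"];return T
E
python3 - <<'E'
from h import *
c=robot.capture("top");im=c["img"][170:260,200:405]
cv2.imwrite("pics/crop1.png",cv2.resize(im,None,fx=3.9,fy=3.9,interpolation=cv2.INTER_CUBIC))
E
```

```text
(no output)
```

View pics/crop1.png

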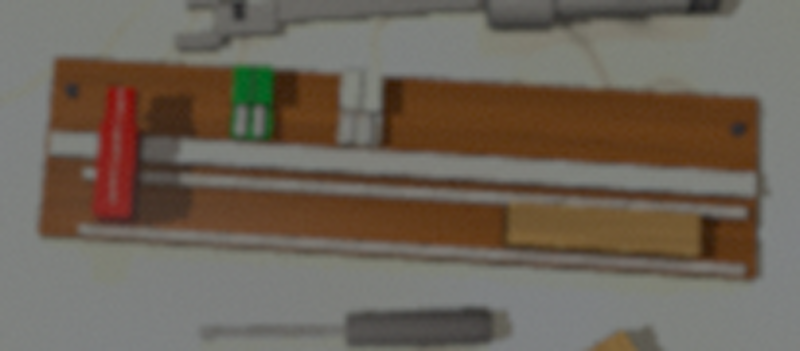

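The crop shows the smaller tan batten in the channel at crop (507-702, 203-256), the red stop at (117,150), and the green block nearer to the stop than the white. Next I'll fit the rail pose from the board corners.

Run:
```python
from h import *
from scipy.optimize import least_squares
c=robot.capture("top")
cr=np.array([[54,58],[761,98],[757,278],[40,235]],float);px=(cr+.5)/3.9-.5+[200,170]
L=np.array([[.08,.25,.01],[.08,-.25,.01],[-.05,-.25,.01],[-.05,.25,.01]])
def W(p,L):
    L=np.atleast_2d(L);a=p[2];return np.c_[p[0]+np.cos(a)*L[:,0]-np.sin(a)*L[:,1],p[1]+np.sin(a)*L[:,0]+np.cos(a)*L[:,1],L[:,2]]
r=least_squares(lambda p:(proj(c,W(p,L))-px).ravel(),[.5,0,0]);p=r.x
print(p[:2],np.degrees(p[2]),r.fun.round(2))
np.save("rail.npy",p)
def inv(uv,z):
    q=ray(c,(np.array(uv)+.5)/3.9-.5+[200,170],z);d=q[:2]-p[:2];a=p[2]
    return [round(1000*v,1) for v in(d[0]*np.cos(a)+d[1]*np.sin(a),-d[0]*np.sin(a)+d[1]*np.cos(a))]
for n,uv,z in [("stop top mid",(122,90),.062),("stop low",(114,215),.062),("green top",(252,70),.034),("green notch bottom",(254,104),.034),("white",(361,72),.034),("white",(361,108),.034),("batL",(508,225),.038),("batR",(701,238),.038)]: print(n,inv(uv,z))
b=robot.capture("scene")
im=b["img"].copy()
pts=[W(p,l)[0] for l in L]+[W(p,[-.025,-.25,.038])[0],W(p,[-.025,.25,.038])[0]]
for q in proj(b,pts): cv2.circle(im,tuple(int(round(v)) for v in q),2,(255,0,255),-1)
cv2.imwrite("pics/s1.png",cv2.resize(im[170:300,160:350],None,fx=4,fy=4))
for l in([0,.25,0],[0,-.25,0],[.08,.25,0]):print(W(p,l))
for n,uv,z in [("screwdriver tip",(252,254),.01),("sd handle end",(327,253),.02),("spanner/torch",(249,180),.01),("torch",(389,163),.03),("dustpan",(417,185),.0),("dustpan2",(512,208),.1)]: print(n,ray(c,uv,z).round(3))
```

```text
[ 0.52353261 -0.03426021] -3.419046306339811 [ 0.18 -0.46 -0.1  -0.44  0.42  0.42 -0.5   0.42]
stop top mid [np.float64(46.2), np.float64(193.1)]
stop low [np.float64(-39.7), np.float64(191.4)]
green top [np.float64(72.2), np.float64(107.6)]
green notch bottom [np.float64(48.1), np.float64(104.6)]
white [np.float64(75.2), np.float64(31.8)]
white [np.float64(49.6), np.float64(30.4)]
batL [np.float64(-26.8), np.float64(-73.7)]
batR [np.float64(-27.9), np.float64(-204.2)]
[[0.53844216 0.2152948  0.        ]]
[[ 0.50862305 -0.28381523  0.        ]]
[[0.61829976 0.21052374 0.        ]]
screwdriver tip [0.424 0.101 0.01 ]
sd handle end [ 0.426 -0.099  0.02 ]
spanner/torch [0.63  0.112 0.01 ]
torch [ 0.672 -0.272  0.03 ]
dustpan [ 0.617 -0.354  0.   ]
dustpan2 [ 0.532 -0.555  0.1  ]
```

View pics/s1.png

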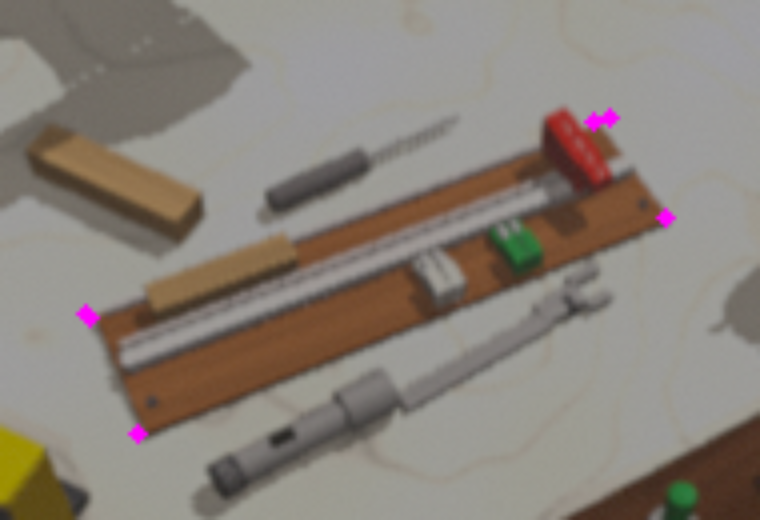

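The rail pose projects correctly into the scene camera as well. The stop is at y≈+192 mm, green notch ≈+105.5, white ≈+31, and the batten runs from -74 to -204 (130 mm, as it should). Next come the tool axes and waypoints.

```bash
cat >> h.py <<'E'
rail=None
try: rail=np.load("rail.npy")
except Exception: pass
def W(x,y,z,p=None):
    p=rail if p is None else p;a=p[2];return np.array([p[0]+np.cos(a)*x-np.sin(a)*y,p[1]+np.sin(a)*x+np.cos(a)*y,z])
def toR(P):
    a=rail[2];d=np.array(P[:2])-rail[:2];return np.array([d[0]*np.cos(a)+d[1]*np.sin(a),-d[0]*np.sin(a)+d[1]*np.cos(a),P[2]])
E
python3 - <<'E'
from h import *
s=robot.observe();T=toolT(s);print(T.round(3));a=rail[2]
ty=T[:3,1];cur=np.degrees(np.arctan2(ty[1],ty[0]));print("jaw yaw",cur,"want",np.degrees(a),"or 180+")
print("start",T[:3,3])
for y in(.25,.24):
  t=W(-.010,y,.15);print(t,t-T[:3,3])
E
```

```text
[[-0.     0.331 -0.944  0.173]
 [ 0.    -0.944 -0.331 -0.495]
 [-1.    -0.    -0.     0.253]
 [ 0.     0.     0.     1.   ]]
jaw yaw -70.69988341708623 want -3.419046306339811 or 180+
start [ 0.17349511 -0.49539955  0.25307169]
[0.52845996 0.21589118 0.15      ] [ 0.35496484  0.71129073 -0.10307169]
[0.52786357 0.20590898 0.15      ] [ 0.35436846  0.70130853 -0.10307169]
```

Call:
send_rows --pt "0 0.03 0.05 0 0 0 7" --pt "0 0.06 0.1 0 0 0 14" --pt "0 0.09 0.15 0 0 0 21" --pt "0 0.12 0.2 0 0 0 28" --pt "0 0.16 0.245 0 0 0 35" --pt "0 0.2 0.29 0 0 0 42" --pt "0 0.23 0.34 0 0 0 49" --pt "0 0.25 0.4 0 0 0 56" --pt "0 0.27 0.45 0 0 0 63" --pt "0 0.29 0.5 0 0 0 67.3"

```text
time_s: 1.55
position: [0.464, 0.0064, 0.2535]
ee_rot: [71.7, 90.0, -21.5]
ft_force: [1.2, -0.7, 0.5]
width: -0.0
```

Call:
send_rows --pt "0 0.02 0.05 0 0 0 0" --pt "0 0.04 0.1 0 0 0 0" --pt "0 0.055 0.155 -0.02 0 0 0" --pt "0 0.064 0.205 -0.05 0 0 0" --pt "0 0.064 0.207 -0.1 0 0 0" --pt "0 0.064 0.207 -0.1 0 0 0" --pt "0 0.064 0.207 -0.1 0 0 0"

```text
time_s: 2.42
position: [0.5284, 0.2112, 0.1549]
ee_rot: [104.3, 89.9, 10.8]
ft_force: [0.5, -0.2, -0.1]
width: 0.0002
```

Run:
```python
from h import *
s=robot.observe();T=toolT(s);print(s["time_s"],T.round(3),toR(T[:3,3]),s["ft_force"],s["width"])
c=robot.capture("wrist");cv2.imwrite("pics/w1.png",c["img"])
np.save("w1T.npy",T@c["mount"])
t=robot.capture("top");cv2.imwrite("pics/t1.png",cv2.resize(t["img"][130:290,150:430],None,fx=2.8,fy=2.8))
```

```text
2.425 [[ 0.002  0.998 -0.06   0.528]
 [ 0.    -0.06  -0.998  0.211]
 [-1.     0.002 -0.     0.155]
 [ 0.     0.     0.     1.   ]] [-0.00979138  0.2452996   0.1549395 ] [ 0.46673406 -0.21563663 -0.13555084] 0.0001817957393593481
```

View pics/w1.png

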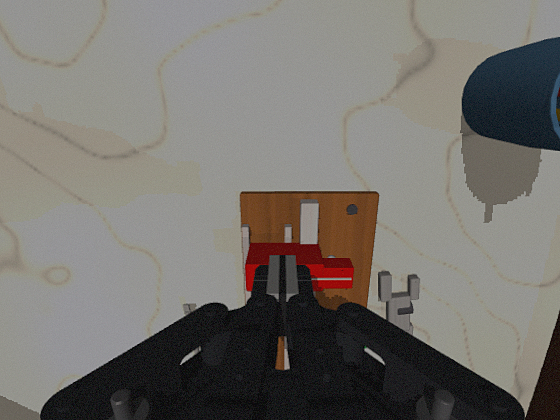

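View pics/t1.png

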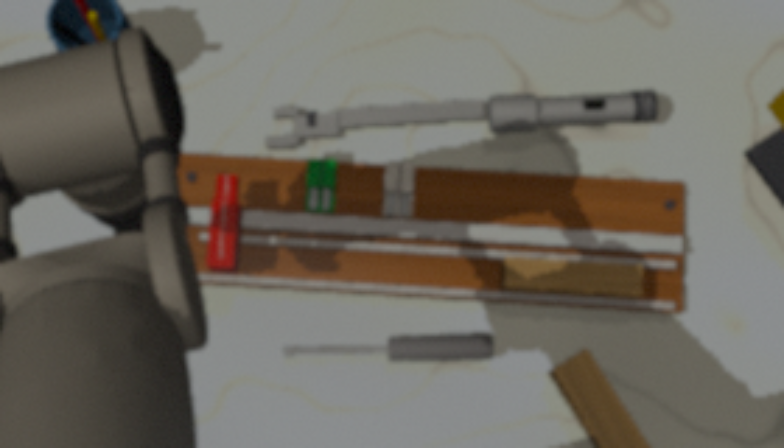

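The wrist view shows the red stop at about (300,268) beyond the closed fingers, and the rail's +y end above it. The top view shows nothing has moved.

Run:
```python
from h import *
c=robot.capture("wrist");c["T"]=np.load("w1T.npy")
im=c["img"][180:320,220:400];cv2.imwrite("pics/w1c.png",cv2.resize(im,None,fx=4.2,fy=4.2,interpolation=cv2.INTER_CUBIC))
for n,uv,z in [("rail cornerL",(241,192),.01),("rail cornerR",(378,193),.01),("stop face top edge",(340,262),.062),("L",(248,262),.062),("face bottom",(250,243),.019),("line",(340,279),.062)]: print(n,(toR(ray(c,uv,z))*1000).round(1))
```

```text
rail cornerL [-47.4 252.7  10. ]
rail cornerR [ 78.6 251.8  10. ]
stop face top edge [ 36.5 209.2  62. ]
L [-37.1 209.4  62. ]
face bottom [-39.9 205.6  19. ]
line [ 37.6 193.5  62. ]
```

View pics/w1c.png

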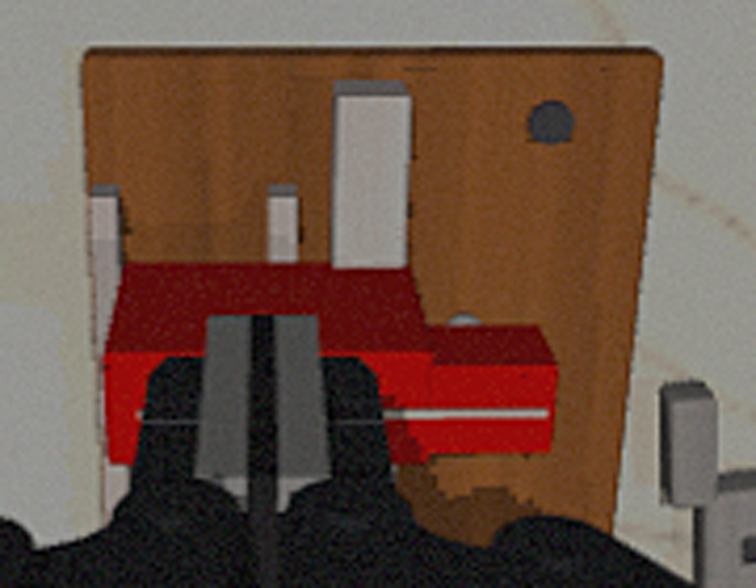

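Call:
send_rows --pt "0 0 0 -0.04 0 0 0" --pt "0 0 0 -0.08 0 0 0" --pt "0 0 0 -0.098 0 0 0" --pt "0 0 0 -0.098 0 0 0" --pt "0 -0.0006 -0.01 -0.098 0 0 0" --pt "0 -0.0012 -0.02 -0.098 0 0 0" --pt "0 -0.0015 -0.025 -0.098 0 0 0" --pt "0 -0.0018 -0.03 -0.098 0 0 0" --pt "0 -0.0021 -0.035 -0.098 0 0 0" --pt "0 -0.0021 -0.035 -0.098 0 0 0"

```text
time_s: 3.82
position: [0.5253, 0.1761, 0.0553]
ee_rot: [-37.9, 90.0, -131.3]
ft_force: [-0.1, 0.8, 0.8]
width: 0.0003
```

```bash
cat > st.py <<'E'
from h import *
import sys
s=robot.observe();print(s["time_s"],(toR(s["position"])*1000).round(1),np.array(s["ft_force"]).round(2))
t=robot.capture("top");cv2.imwrite(f"pics/{sys.argv[1]}.png",cv2.resize(t["img"][170:250,200:400],None,fx=4,fy=4,interpolation=cv2.INTER_CUBIC))
E
python3 st.py t2
```

```text
3.825 [-10.7 210.1  55.3] [-0.12  0.77  0.77]
```

View pics/t2.png

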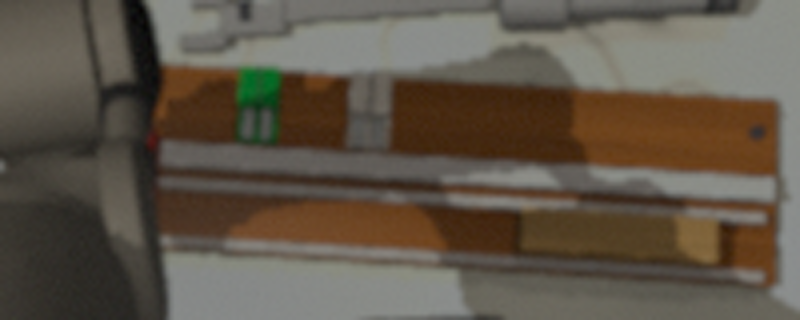

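Call:
send_rows --pt "0 -0.0004 -0.007 0 0 0 0" --pt "0 -0.0008 -0.014 0 0 0 0" --pt "0 -0.0012 -0.021 0 0 0 0" --pt "0 -0.0016 -0.028 0 0 0 0" --pt "0 -0.0021 -0.035 0 0 0 0" --pt "0 -0.0025 -0.042 0 0 0 0" --pt "0 -0.0029 -0.049 0 0 0 0" --pt "0 -0.0033 -0.055 0 0 0 0" --pt "0 -0.0036 -0.06 0 0 0 0" --pt "0 -0.0036 -0.06 0 0 0 0"

```text
time_s: 5.12
position: [0.522, 0.116, 0.0554]
ee_rot: [65.9, 90.0, -27.5]
ft_force: [-0.5, -0.8, 0.1]
width: -0.0001
```

```bash
cat > wr.py <<'E'
from h import *
import sys
s=robot.observe();T=toolT(s);print(s["time_s"],(toR(s["position"])*1000).round(1),np.array(s["ft_force"]).round(2))
c=robot.capture("wrist");np.save(f"{sys.argv[1]}T.npy",T@c["mount"]);cv2.imwrite(f"pics/{sys.argv[1]}.png",c["img"])
E
python3 wr.py w3
```

```text
5.125 [-10.5 149.9  55.4] [-0.54 -0.75  0.12]
```

View pics/w3.png

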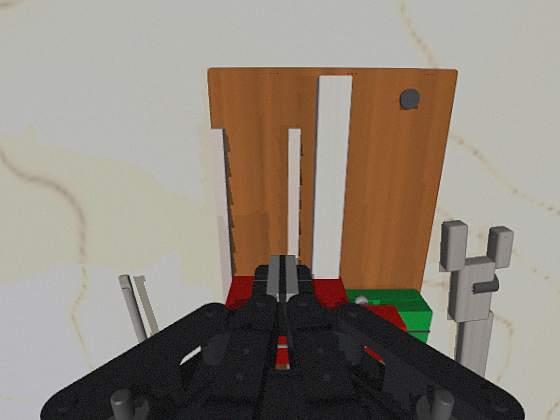

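Run:
```python
from h import *
im=cv2.imread("pics/w3.png")
cv2.imwrite("pics/w3c.png",cv2.resize(im[260:370,210:450],None,fx=3.3,fy=3.3,interpolation=cv2.INTER_CUBIC))
c=robot.capture("wrist");c["T"]=np.load("w3T.npy")
for n,uv,z in [("railTL",(208,69),.01),("railTR",(457,70),.01),("green line",(422,331),.034),("green top edge",(415,307),.034),("green bottom edge ",(415,289),.01),("face bottom",(234,278),.019)]: print(n,(toR(ray(c,uv,z))*1000).round(1))
```

```text
railTL [-48.3 250.2  10. ]
railTR [ 78.6 250.4  10. ]
green line [ 71.6 107.5  34. ]
green top edge [ 64.7 124.6  34. ]
green bottom edge  [ 75.4 120.3  10. ]
face bottom [-39.6 134.5  19. ]
```

View pics/w3c.png

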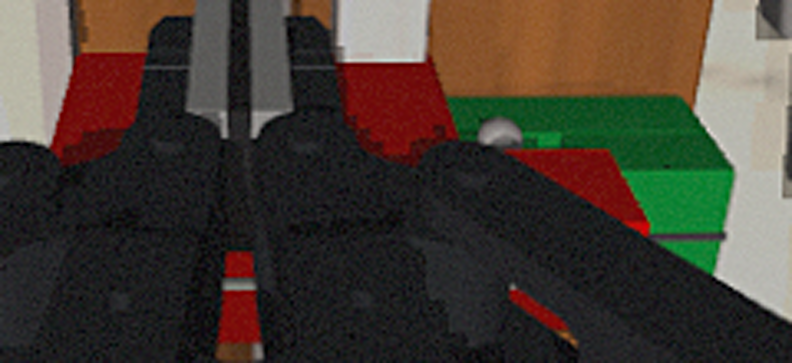

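Call:
send_rows --pt "0 -0.0001 -0.002 0 0 0 0" --pt "0 -0.0002 -0.004 0 0 0 0" --pt "0 -0.0004 -0.006 0 0 0 0" --pt "0 -0.0005 -0.008 0 0 0 0"

```text
time_s: 5.72
position: [0.5215, 0.109, 0.0554]
ee_rot: [147.8, 89.9, 54.4]
ft_force: [0.4, 4.6, 0.8]
width: 0.0001
```

```bash
cat > wl.py <<'E'
import sys,subprocess
from h import *
n=sys.argv[1]
s=robot.observe();T=toolT(s);print(s["time_s"],(toR(s["position"])*1000).round(1),np.array(s["ft_force"]).round(2))
c=robot.capture("wrist");c["T"]=T@c["mount"];im=c["img"]
cv2.imwrite(f"pics/{n}.png",cv2.resize(im[240:390,210:450],None,fx=3.3,fy=3.3,interpolation=cv2.INTER_CUBIC))
col=im[300:385,281:284].mean(axis=1);  # stop line between fingers: b,g,r
w=np.minimum(col[:,0],col[:,1]); 
print("bright rows",[(300+i,int(v)) for i,v in enumerate(w) if v>60])
for r in range(300,385):
    pass
if len(w): 
    r=300+int(w.argmax());print("row",r,(toR(ray(c,(282,r),.062))*1000).round(1))
E
python3 wl.py w4
```

```text
5.725 [-10.5 142.9  55.4] [0.38 4.64 0.8 ]
bright rows [(344, 85), (345, 116), (346, 127)]
row 346 [-10.9 116.8  62. ]
```

View pics/w4.png

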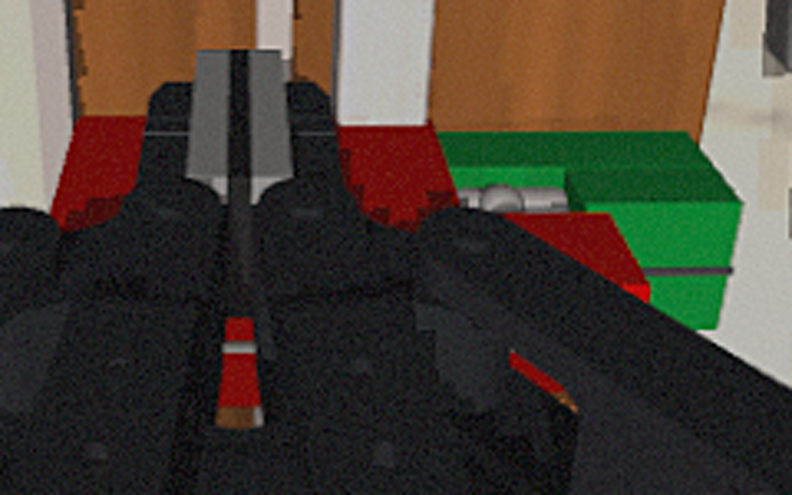

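The force is now 4.6 N and the pin is climbing the first bar of the green block.

Call:
send_rows --pt "0 -0.0001 -0.001 0 0 0 0" --pt "0 -0.0001 -0.002 0 0 0 0"

```text
time_s: 6.02
position: [0.5213, 0.1065, 0.0554]
ee_rot: [90.8, 90.0, -2.6]
ft_force: [1.4, 3.7, 0.7]
width: -0.0002
```

Call:
send_rows --pt "0 -0.0001 -0.001 0 0 0 0" --pt "0 -0.0001 -0.001 0 0 0 0"

```text
time_s: 6.28
position: [0.521, 0.105, 0.0553]
ee_rot: [-26.5, 90.0, -119.9]
ft_force: [0.3, 0.9, 0.0]
width: -0.0
```

Call:
send_rows --pt "0 -0.0001 -0.001 0 0 0 0" --pt "0 -0.0001 -0.001 0 0 0 0"

```text
time_s: 6.52
position: [0.5207, 0.1042, 0.0552]
ee_rot: [-59.7, 90.0, -153.1]
ft_force: [-0.2, 1.2, 0.3]
width: 0.0001
```

```bash
python3 wl.py w5
```

```text
6.525 [-11.  138.   55.2] [-0.2   1.15  0.34]
bright rows [(345, 119), (346, 123), (347, 69)]
row 346 [-11.4 112.2  62. ]
```

View pics/w5.png

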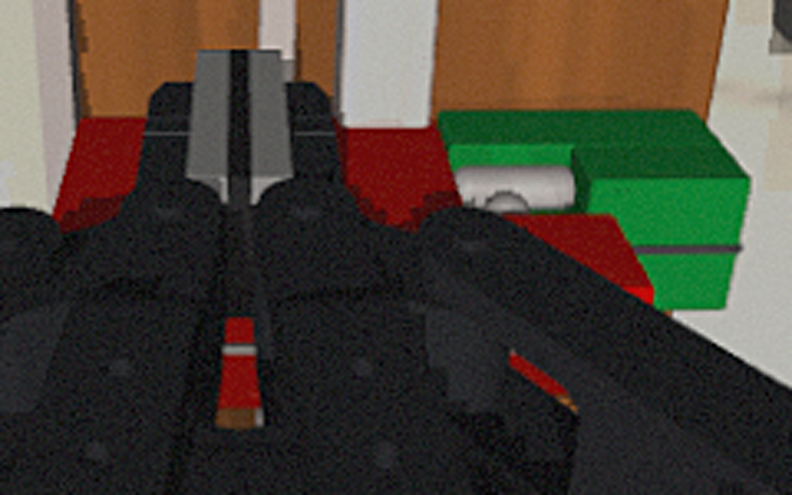

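The pin is just past the crest of the bar. The jump hasn't happened yet, because the line-to-finger gap is unchanged.

Call:
send_rows --pt "0 -0.0001 -0.001 0 0 0 0" --pt "0 -0.0001 -0.001 0 0 0 0"

```text
time_s: 6.82
position: [0.5208, 0.1033, 0.0553]
ee_rot: [-48.5, 90.0, -141.9]
ft_force: [0.1, -0.1, 0.0]
width: 0.0003
```

Call:
send_rows --pt "0 -0.0001 -0.001 0 0 0 0" --pt "0 -0.0001 -0.001 0 0 0 0" --pt "0 -0.0001 -0.001 0 0 0 0"

```text
time_s: 7.2
position: [0.5208, 0.1025, 0.0553]
ee_rot: [56.0, 90.0, -37.4]
ft_force: [1.1, 0.4, 0.3]
width: 0.0001
```

```bash
python3 wl.py w6
```

```text
7.2 [-10.9 136.3  55.3] [1.05 0.44 0.3 ]
bright rows [(350, 61), (351, 106), (352, 117), (353, 89)]
row 352 [-11.2 106.7  62. ]
```

View pics/w6.png

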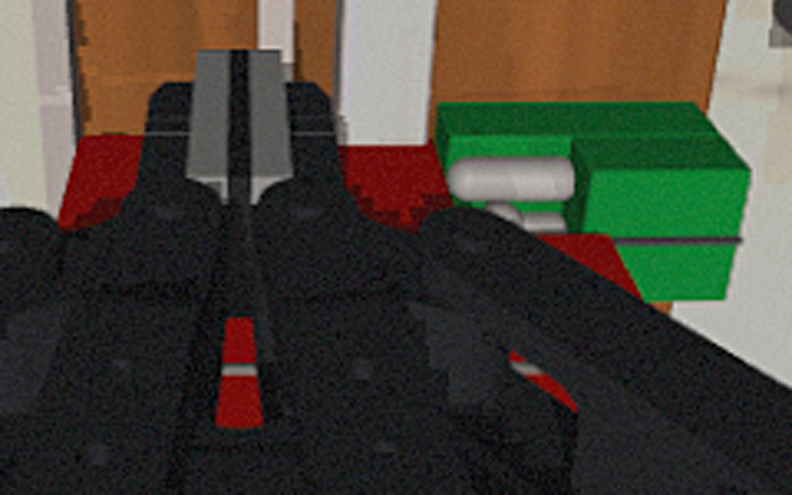

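The stop has jumped into the notch: the pin sits between the bars, and the line is at y≈106.7 against ≈106 for the notch. Now back off, lift, and go round to the -y end.

Call:
send_rows --pt "0 0.0006 0.01 0 0 0 0" --pt "0 0.001 0.02 0.02 0 0 0" --pt "0 0.001 0.02 0.07 0 0 0" --pt "0 0.001 0.02 0.12 0 0 0" --pt "0 -0.03 -0.03 0.14 0 0 0" --pt "0 -0.06 -0.08 0.14 0 0 0" --pt "0 -0.06 -0.14 0.14 0 0 0" --pt "0 -0.06 -0.2 0.14 0 0 0" --pt "0 -0.05 -0.26 0.14 0 0 0" --pt "0 -0.05 -0.26 0.14 0 0 0"

```text
time_s: 8.5
position: [0.4714, -0.1609, 0.1953]
ee_rot: [48.8, 89.9, -44.9]
ft_force: [-0.5, 0.4, 0.6]
width: 0.0002
```

```bash
python3 st.py t7
```

```text
8.5 [ -44.5 -129.5  195.3] [-0.46  0.37  0.59]
```

View pics/t7.png

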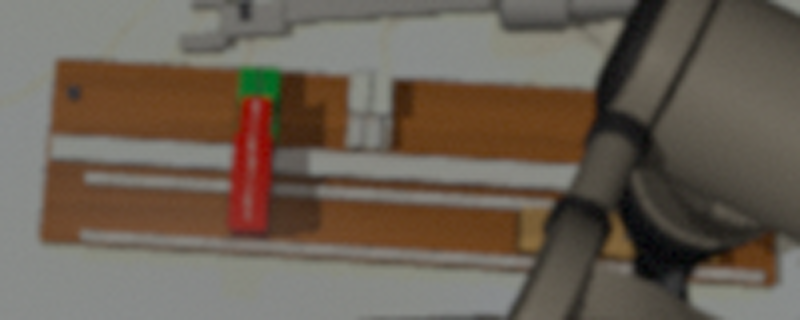

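The top view shows the stop level with the green block at crop (252,165) and the batten untouched. Next I'll descend behind the batten's -y end.

Call:
send_rows --pt "0 0.005 -0.05 0 0 0 0" --pt "0 0.013 -0.1 -0.01 0 0 0" --pt "0 0.013 -0.118 -0.05 0 0 0" --pt "0 0.013 -0.118 -0.1 0 0 0" --pt "0 0.013 -0.118 -0.11 0 0 0" --pt "0 0.013 -0.118 -0.11 0 0 0"

```text
time_s: 9.3
position: [0.4844, -0.2744, 0.0858]
ee_rot: [-152.3, 90.0, 114.4]
ft_force: [0.4, -0.5, 0.7]
width: -0.0002
```

```bash
python3 wr.py w8
```

```text
9.3 [ -24.8 -242.1   85.8] [ 0.4  -0.53  0.67]
```

View pics/w8.png

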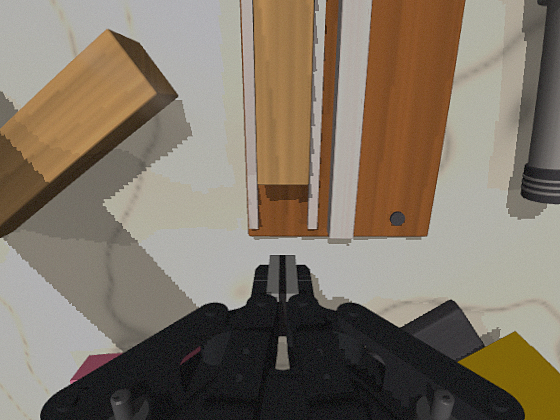

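The view is clear: batten end edge at about (284,185), fingers at (283,260) behind it on the channel's centre line, and the dustpan well off to the lower right.

Run:
```python
from h import *
c=robot.capture("wrist");c["T"]=np.load("w8T.npy")
for n,uv,z in [("railBL",(249,236),.01),("railBR",(428,236),.01),("batL",(257,184),.038),("batR",(309,185),.038),("tip",(283,257),.064)]: print(n,(toR(ray(c,uv,z))*1000).round(1))
```

```text
railBL [ -48.6 -247.7   10. ]
railBR [  79.8 -247.6   10. ]
batL [ -39.6 -202.4   38. ]
batR [  -9.7 -202.9   38. ]
tip [ -24.6 -235.5   64. ]
```

Call:
send_rows --pt "0 0 0 -0.03 0 0 0" --pt "0 0 0 -0.042 0 0 0" --pt "0 0 0 -0.042 0 0 0" --pt "0 0.0005 0.008 -0.042 0 0 0" --pt "0 0.001 0.016 -0.042 0 0 0" --pt "0 0.001 0.018 -0.042 0 0 0" --pt "0 0.001 0.018 -0.042 0 0 0"

```text
time_s: 10.28
position: [0.485, -0.2573, 0.0436]
ee_rot: [58.8, 90.0, -34.6]
ft_force: [-0.2, -0.3, -0.4]
width: 0.0002
```

```bash
python3 wr.py w9
```

```text
10.275 [ -25.2 -224.9   43.6] [-0.19 -0.34 -0.38]
```

View pics/w9.png

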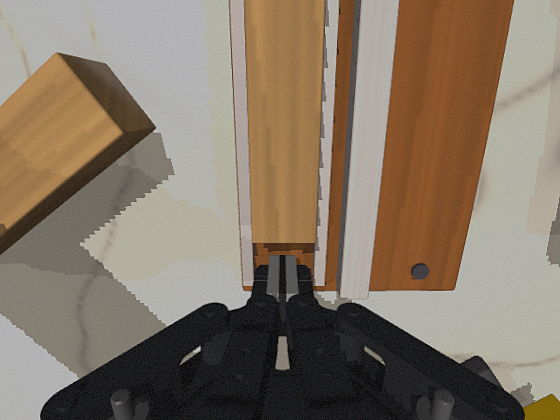

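Call:
send_rows --pt "0 0.0004 0.006 0 0 0 0" --pt "0 0.0008 0.012 0 0 0 0" --pt "0 0.0012 0.02 0 0 0 0" --pt "0 0.0017 0.028 0 0 0 0" --pt "0 0.0021 0.036 0 0 0 0" --pt "0 0.0026 0.044 0 0 0 0" --pt "0 0.0031 0.052 0 0 0 0" --pt "0 0.0036 0.06 0 0 0 0" --pt "0 0.0041 0.068 0 0 0 0" --pt "0 0.0045 0.076 0 0 0 0"

```text
time_s: 11.58
position: [0.4894, -0.181, 0.0433]
ee_rot: [73.8, 90.0, -19.6]
ft_force: [-0.7, -0.9, -0.9]
width: -0.0
```

Call:
send_rows --pt "0 0.0005 0.008 0 0 0 0" --pt "0 0.001 0.016 0 0 0 0" --pt "0 0.0014 0.024 0 0 0 0" --pt "0 0.0019 0.032 0 0 0 0" --pt "0 0.0024 0.04 0 0 0 0" --pt "0 0.0029 0.048 0 0 0 0" --pt "0 0.0034 0.056 0 0 0 0" --pt "0 0.0037 0.062 0 0 0 0" --pt "0 0.004 0.067 0 0 0 0" --pt "0 0.0043 0.072 0 0 0 0"

```text
time_s: 12.82
position: [0.4937, -0.1093, 0.0433]
ee_rot: [75.7, 90.0, -17.7]
ft_force: [-0.3, -0.6, 0.5]
width: 0.0001
```

Call:
send_rows --pt "0 0.0002 0.004 0 0 0 0" --pt "0 0.0005 0.008 0 0 0 0" --pt "0 0.0007 0.012 0 0 0 0" --pt "0 0.0008 0.014 0 0 0 0" --pt "0 0.0008 0.014 0 0 0 0"

```text
time_s: 13.45
position: [0.4944, -0.0953, 0.0433]
ee_rot: [-169.0, 90.0, 97.6]
ft_force: [0.0, -0.1, 0.2]
width: -0.0002
```

```bash
python3 wr.py w10; python3 st.py t10
```

```text
13.45 [-25.4 -62.7  43.3] [ 0.05 -0.14  0.23]
13.5 [-25.4 -62.8  43.3] [ 0.33 -0.66  0.4 ]
```

View pics/w10.png

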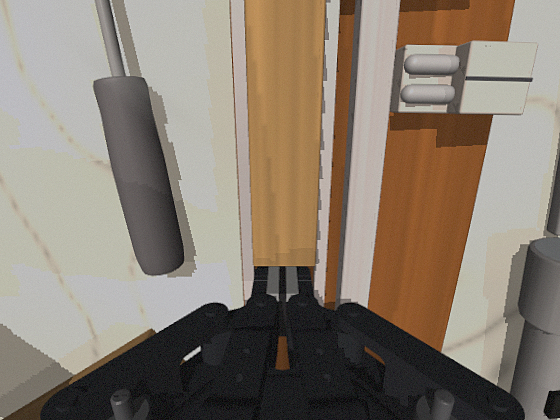

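View pics/t10.png

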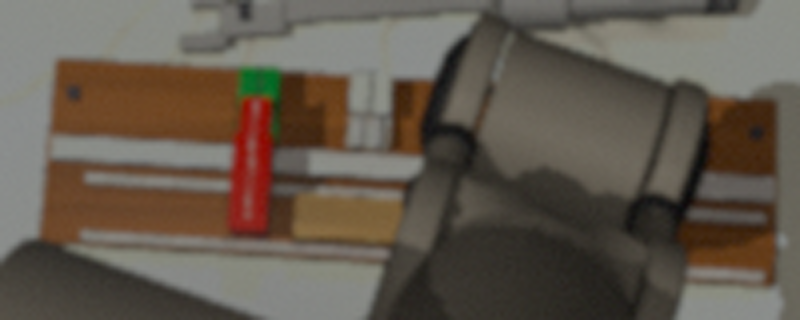

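The batten is in contact with the fingers, and roughly 14 mm of gap to the stop remains. I'll finish slowly, watching the force.

Call:
send_rows --pt "0 0.0001 0.002 0 0 0 0" --pt "0 0.0002 0.004 0 0 0 0" --pt "0 0.0004 0.006 0 0 0 0" --pt "0 0.0005 0.008 0 0 0 0" --pt "0 0.0005 0.009 0 0 0 0"

```text
time_s: 14.18
position: [0.4949, -0.0864, 0.0433]
ee_rot: [85.2, 90.0, -8.2]
ft_force: [-0.1, -0.4, -0.6]
width: -0.0001
```

Call:
send_rows --pt "0 0.0001 0.0005 0 0 0 0" --pt "0 0.0001 0.001 0 0 0 0" --pt "0 0.0001 0.0015 0 0 0 0"

```text
time_s: 14.55
position: [0.495, -0.0851, 0.0433]
ee_rot: [73.2, 90.0, -20.2]
ft_force: [-0.3, 0.4, 0.5]
width: -0.0001
```

```bash
python3 st.py t11
```

```text
14.55 [-25.4 -52.4  43.3] [-0.28  0.41  0.49]
```

View pics/t11.png

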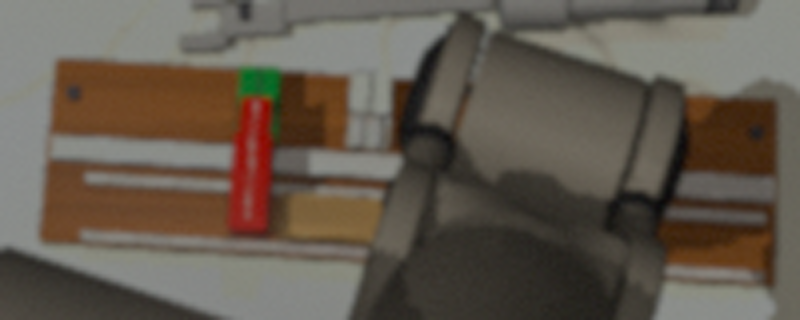

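Call:
send_rows --pt "0 0.0001 0.0008 0 0 0 0" --pt "0 0.0001 0.0015 0 0 0 0" --pt "0 0.0001 0.002 0 0 0 0"

```text
time_s: 14.98
position: [0.4951, -0.083, 0.0433]
ee_rot: [84.3, 90.0, -9.1]
ft_force: [0.6, -1.4, -0.8]
width: -0.0002
```

Call:
send_rows --pt "0 0 0.0005 0 0 0 0" --pt "0 0.0001 0.001 0 0 0 0" --pt "0 0.0001 0.001 0 0 0 0"

```text
time_s: 15.35
position: [0.4952, -0.082, 0.0433]
ee_rot: [120.7, 90.0, 27.3]
ft_force: [0.0, 0.7, 0.7]
width: 0.0002
```

Call:
send_rows --pt "0 0 0.0005 0 0 0 0" --pt "0 0.0001 0.001 0 0 0 0" --pt "0 0.0001 0.001 0 0 0 0"

```text
time_s: 15.72
position: [0.4953, -0.081, 0.0433]
ee_rot: [171.7, 90.0, 78.3]
ft_force: [-0.0, -0.1, 0.6]
width: 0.0006
```

```bash
python3 st.py t12
```

```text
15.725 [-25.4 -48.3  43.3] [-0.01 -0.06  0.58]
```

View pics/t12.png

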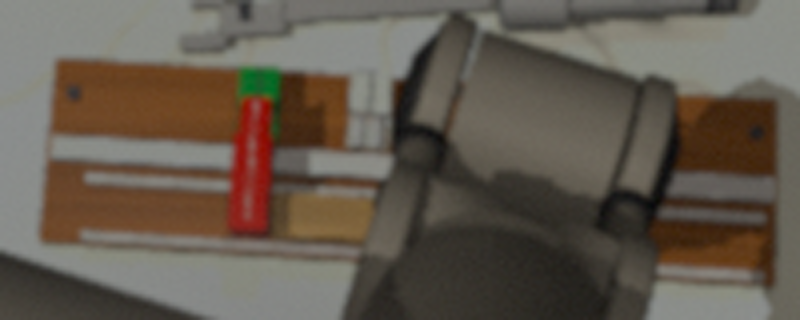

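Run:
```python
from h import *
c=robot.capture("top");im=c["img"]
cv2.imwrite("pics/t12c.png",cv2.resize(im[190:245,240:310],None,fx=10,fy=10,interpolation=cv2.INTER_CUBIC))
```

```text
(no output)
```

View pics/t12c.png

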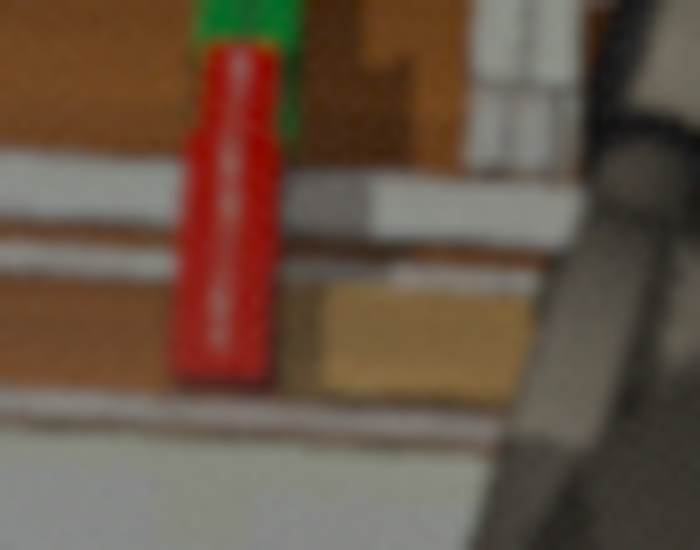

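Call:
send_rows --pt "0 0 0.0005 0 0 0 0" --pt "0 0.0001 0.001 0 0 0 0" --pt "0 0.0001 0.001 0 0 0 0"

```text
time_s: 16.2
position: [0.4954, -0.08, 0.0433]
ee_rot: [96.3, 90.0, 2.9]
ft_force: [-0.6, 0.2, 0.3]
width: -0.0001
```

Call:
send_rows --pt "0 0 0.0005 0 0 0 0" --pt "0 0.0001 0.001 0 0 0 0" --pt "0 0.0001 0.001 0 0 0 0"

```text
time_s: 16.58
position: [0.4955, -0.0789, 0.0433]
ee_rot: [170.0, 90.0, 76.6]
ft_force: [0.2, 0.0, -0.1]
width: -0.0002
```

```bash
python3 wr.py w13
```

```text
16.575 [-25.3 -46.3  43.3] [ 0.19  0.02 -0.08]
```

View pics/w13.png

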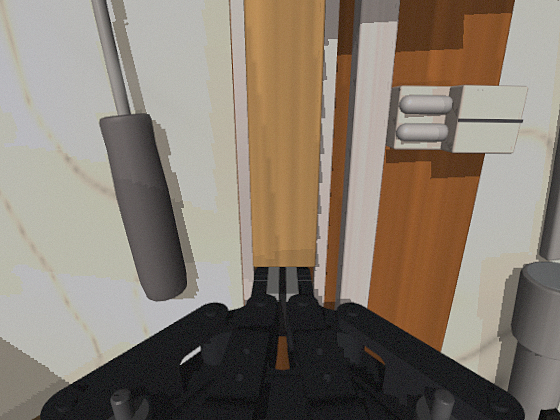

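Run:
```python
from h import *
c=robot.capture("wrist")
for f,uv,uw in(("w10",(283,266.5),(505,78)),("w13",(283,267),(500,121))):
    c["T"]=np.load(f+"T.npy");print(f,(toR(ray(c,uv,.038))*1000).round(1),"white",(toR(ray(c,uw,.034))*1000).round(1))
```

```text
w10 [-25.4 -52.3  38. ] white [64.5 31.4 34. ]
w13 [-25.2 -36.2  38. ] white [66.3 30.9 34. ]
```

Call:
send_rows --pt "0 0 0.0005 0 0 0 0" --pt "0 0.0001 0.001 0 0 0 0" --pt "0 0.0001 0.001 0 0 0 0"

```text
time_s: 17.05
position: [0.4956, -0.0781, 0.0433]
ee_rot: [41.5, 90.0, -51.9]
ft_force: [-0.2, -0.9, -0.2]
width: -0.0004
```

Call:
send_rows --pt "0 0 0.0005 0 0 0 0" --pt "0 0.0001 0.001 0 0 0 0" --pt "0 0.0001 0.001 0 0 0 0"

```text
time_s: 17.42
position: [0.4958, -0.0775, 0.0434]
ee_rot: [27.0, 90.0, -66.3]
ft_force: [-0.4, -5.2, 0.2]
width: 0.0002
```

A 5 N reaction shows the batten is butted against the stop. I'll back off now and inspect.

Call:
send_rows --pt "0 0 -0.001 0 0 0 0" --pt "0 -0.0003 -0.006 0 0 0 0" --pt "0 -0.001 -0.02 0 0 0 0" --pt "0 -0.0018 -0.03 0.01 0 0 0" --pt "0 -0.002 -0.035 0.06 0 0 0" --pt "0 -0.002 -0.035 0.11 0 0 0" --pt "0 -0.03 -0.06 0.15 0 0 0" --pt "0 -0.08 -0.09 0.18 0 0 0" --pt "0 -0.1 -0.13 0.18 0 0 0" --pt "0 -0.11 -0.18 0.18 0 0 0"

```text
time_s: 18.68
position: [0.3844, -0.2583, 0.2251]
ee_rot: [55.9, 89.9, -37.5]
ft_force: [0.4, -1.0, 0.1]
width: 0.0002
```

Call:
send_rows --pt "0 -0.01 -0.06 0 0 0 0" --pt "0 -0.02 -0.12 0 0 0 0" --pt "0 -0.04 -0.16 0 0 0 0" --pt "0 -0.04 -0.16 0 0 0 0"

```text
time_s: 19.18
position: [0.3437, -0.4199, 0.2235]
ee_rot: [8.0, 90.0, -85.7]
ft_force: [-0.1, 0.7, 0.3]
width: -0.0002
```

Run:
```python
from h import *
s=robot.observe();print(s["time_s"],s["position"],s["ft_force"])
c=robot.capture("top");im=c["img"]
cv2.imwrite("pics/t14.png",cv2.resize(im[170:250,205:400],None,fx=4,fy=4,interpolation=cv2.INTER_CUBIC))
cv2.imwrite("pics/t14c.png",cv2.resize(im[180:245,235:345],None,fx=7,fy=7,interpolation=cv2.INTER_CUBIC))
b=robot.capture("scene")["img"]
cv2.imwrite("pics/s14.png",cv2.resize(b[190:280,180:340],None,fx=5,fy=5,interpolation=cv2.INTER_CUBIC))
cv2.imwrite("pics/t14f.png",im)
```

```text
19.175 [ 0.34369615 -0.41988469  0.22353647] [-0.14625872  0.71282237  0.27474147]
```

View pics/t14c.png

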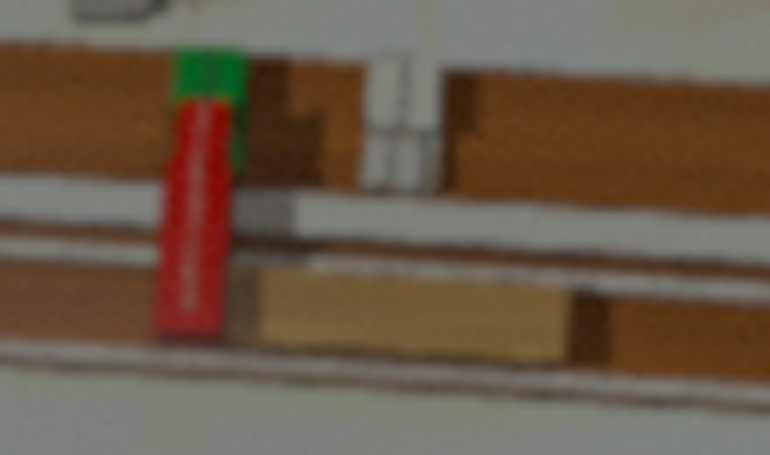

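View pics/s14.png

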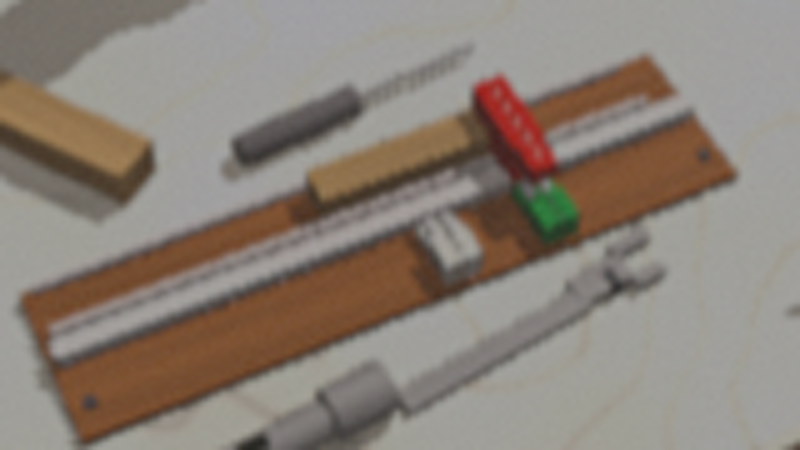

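View pics/t14f.png

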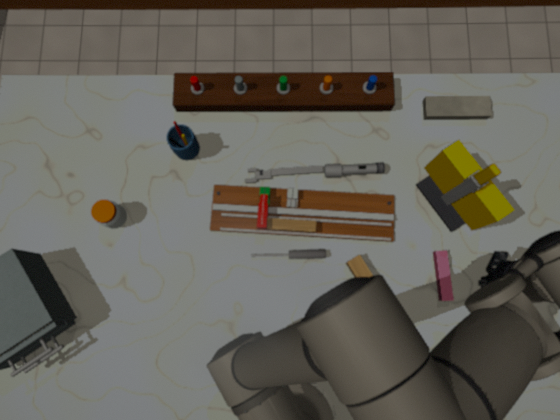

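The stop lies level with the green block and the batten reaches it, with nothing else moved. I'll check the numbers before handing in.

Run:
```python
from h import *
c=robot.capture("top")
f=lambda u,v:((u+.5)/7-.5+235,(v+.5)/7-.5+180)
for n,uv,z in[("bat end",(571,325),.038),("stop line top",(203,115),.062),("stop line low",(190,300),.062),("stop -y edge",(226,290),.062),("green line",(211,60),.034),("green edges",(174,70),.034),("",(245,75),.034)]: print(n,(toR(ray(c,f(*uv),z))*1000).round(1))
```

```text
bat end [-25.5 -37.3  38. ]
stop line top [ 42.4 106.2  62. ]
stop line low [-28.5 106.3  62. ]
stop -y edge [-23.9  93.1  62. ]
green line [ 70.7 106.2  34. ]
green edges [ 65.9 120.3  34. ]
 [65.5 92.7 34. ]
```

```bash
python3 -c "
from rig import robot
print(robot.hand_in())"
```

```text
the job is handed in; nothing more can be done
None
```

The job is done and handed in at about 19 s of the 64 s allowed; the hand-in gave no verdict. I pushed the red stop with closed fingertips until it clicked into the green notch. Then I pushed the batten along its channel until a push-back of about 5 N showed it had butted against the stop, and I withdrew.

- **Stop:** in the last top view its white line and the green notch line both measure rail y 106.2 mm.
- **Batten:** its far end measures -37.3 mm, which puts its front end at about 92.7 mm. The stop's face is at about 93.2 mm, so any gap is about 0.5 mm, within the roughly 2 mm camera accuracy. Its centre line is at x -25.5 mm.
- **Batten contact:** the front end is hidden under the stop in the top view, so contact rests on the force reading and this measurement.
- **5 N reading:** that peak is at the low end of the 5 to 6 N that can drive the stop out of the notch. The final picture shows it still seated.
- **Everything else:** nothing else looked moved in the last top view, by eye, and the arm was clear of everything at the end.

No check failed. Earlier wrist-camera readings of the notch differed from the top view by 1 to 2 mm, within calibration.

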